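# Set up the syrup bottle display on a market stall

### The arm

A 6-joint arm with a two-finger parallel gripper is mounted at the origin on the work surface. World frame = base frame: x ahead of the robot, y to its left, z up, the work surface at z = 0. Lengths are in mm, angles in rad, forces in N, time in s.
With the tool pointing down it reaches from about 350 to 775 mm from the base axis. Payload 7.3 kg.
Tool frame: the origin (TCP) lies on the centre line of the jaws, within the pads' length; the fingertips stand 22 mm ahead of it and the grasp point (between the pads) lies 3 mm ahead of it; z points along the fingers, y is the direction in which the jaws open and shut (so a half turn about z gives the same grasp; the last joint's range is limited). The gripper opens to 92 mm and grips with 3 to 60 N. Pads are 19 mm wide; open, the fingers measure 130 mm over their backs; the gripper's body (75 mm by 190 mm) begins 47 mm behind the grasp point.
Start: joints at [1.151, 0.342, 1.524, -0, 1.275, -0.146], TCP at [141.939, 505.466, 248.741] pointing down, gripper open.
Joint ranges: [-2.53, 2.53], [-0.77, 2.02], [0.04, 2.7], [-1, 4.14], [0.28, 2.66], [-3.11, 3.11]. Speed limits (rad/s): [2.57, 2.57, 3.14, 3.14, 3.14, 3.14].

### API

Orientations are given as [roll, pitch, yaw] about the fixed x, y, z axes, in that order (R = Rz(yaw) Ry(pitch) Rx(roll)).
In Python, from plant import bot gives the robot as it stands.
- The arm moves only by the tool play_rows, never from a script. Its argument "moves" is one flat list of numbers, 5 for each row, row after row: the closure in counts, from 0 (fully open) to 255 (shut), then the shift along the tool's x, y, z in mm, then the turn about the tool's z in degrees. A call has 1 to 8 rows; each row is the pose to reach, as a shift and turn from the pose commanded when the call began, along the tool's axes at that moment; what a row does not reach only later rows make up. A row lasts 1/12 s, in which the tool goes at most 41.7 mm and 7.16 degrees, less where a joint would pass 70% of its speed; a pose out of reach is approached as far as the arm can. A call with a gripper value outside its range is refused whole. The fingers move at their own pace and stop on an object; the grip force is fixed at half the most. Time passes only in rows, so rows that repeat a pose let the fingers close. It gives the time, the measured TCP pose, the force and the opening at its end, in the units of the state.
- bot.get_obs(): the state, without advancing time (a new reading comes with each control period).
- bot.capture(name): name is "scene" or "top" or "wrist"; returns a dict with "color" (420x560x3 uint8, red, green, blue), "fx", "fy", "cx", "cy" (pixels), "world_to_cam" (4x4, takes a point from world to camera coordinates); the wrist camera has in their place "T_tool_cam" (4x4, takes a point from camera to tool coordinates, whose origin is the TCP and whose axes are the flange's). Camera axes: x right, y down, z forward; pixel columns grow to the right and rows downward; lengths in mm; the calibration is good to about 2 mm. A picture is of the moment at which its call begins: read the wrist's pose just before it. There is no depth.
- bot.close_job(): hands the job in, once; it reports no verdict.
The state is a dict: "time": time; "joint_positions": joint angles; "dq": joint speeds; "tau": joint torques, N m; "tool_pos": TCP position; "tcp_rot": TCP orientation; "contact_force": force on the tool from outside, world axes, zero at the start; "moment": the same for the moment, N m; "grip_width": finger opening in mm.
Only numpy, scipy, OpenCV 4.12 (cv2) and the standard library are available. Lean on these libraries where they do the work, as an engineer would, in place of code of your own. Each camera call takes 0.05 s, during which the arm holds its last target.

### The job

Pick out the four dark syrup bottles and stand each upright in the middle of its own wooden display block so that all four caps come to the same height: the tallest bottle on the lowest block, the next tallest on the next lowest, and so on up to the smallest on the highest block. Set them down gently, never dropping or tipping one, and leave the two squat preserve jars where they stand.

Things in the scene. Friction and masses are not known exactly. Their poses are not given: they have to be found in the camera images.
- bottle_a_center (a point): The tallest of four upright round syrup bottles of dark wine-coloured glass with a white label and black cap: 155 mm high, body 62 mm across up to 113 mm, then a shoulder narrowing to the neck (25 mm across) at 125 mm; the cap, 28 mm across, covers the top 22 mm. This point is on its axis half-way up, 77.5 mm above its foot; z points up along the bottle. It stands loose on the table, about 420 g.
- bottle_b_center (a point): The second tallest of four upright round syrup bottles of dark wine-coloured glass with a white label and black cap: 130 mm high, body 56 mm across up to 88 mm, then a shoulder narrowing to the neck (25 mm across) at 100 mm; the cap, 28 mm across, covers the top 22 mm. This point is on its axis half-way up, 65 mm above its foot; z points up along the bottle. It stands loose on the table, about 300 g.
- bottle_c_center (a point): The second smallest of four upright round syrup bottles of dark wine-coloured glass with a white label and black cap: 105 mm high, body 50 mm across up to 63 mm, then a shoulder narrowing to the neck (25 mm across) at 75 mm; the cap, 28 mm across, covers the top 22 mm. This point is on its axis half-way up, 52.5 mm above its foot; z points up along the bottle. It stands loose on the table, about 200 g.
- bottle_d_center (a point): The smallest of four upright round syrup bottles of dark wine-coloured glass with a white label and black cap: 80 mm high, body 44 mm across up to 38 mm, then a shoulder narrowing to the neck (25 mm across) at 50 mm; the cap, 28 mm across, covers the top 22 mm. This point is on its axis half-way up, 40 mm above its foot; z points up along the bottle. It stands loose on the table, about 120 g.
- block_1_top (a point): The lowest of four plain light-wood display blocks, 90 x 90 mm square and 15 mm high, flat-topped, fixed to the table. This point is the centre of its top face; z up, x and y along its edges.
- block_2_top (a point): The second lowest of four plain light-wood display blocks, 90 x 90 mm square and 40 mm high, flat-topped, fixed to the table. This point is the centre of its top face; z up, x and y along its edges.
- block_3_top (a point): The second highest of four plain light-wood display blocks, 90 x 90 mm square and 65 mm high, flat-topped, fixed to the table. This point is the centre of its top face; z up, x and y along its edges.
- block_4_top (a point): The highest of four plain light-wood display blocks, 90 x 90 mm square and 90 mm high, flat-topped, fixed to the table. This point is the centre of its top face; z up, x and y along its edges.
- jar_1_center (a point): A squat brown preserve jar with a wide steel lid, 67 mm across and 60 mm high, loose on the table among the bottles; not to be moved. This point is on its axis half-way up, 30 mm above its foot.
- jar_2_center (a point): A squat brown preserve jar with a wide steel lid, 67 mm across and 60 mm high, loose on the table among the bottles; not to be moved. This point is on its axis half-way up, 30 mm above its foot.
Not all that is in view belongs to the job. What is shaped like the part that bears block_2_top but blue is not meant.

How it is judged:
By the outcome, as a careful person would: the job done as asked, in the order asked, and still so for the second after the job is handed in, with the robot touching nothing.
It also fails if it takes over 128 s, if anything falls off the work surface, if the arm or the gripper's body presses on something with over 40 N, if the wrist force passes 120 N, or if a joint passes its speed limit or range.

## Working session

There is one attempt and no reset: what is moved stays moved. The work goes in short steps, Python scripts to look and compute and a tool call to move; the robot and the scene stay as the last step left them, time stands still between calls to the robot, and variables do not carry over. Pictures are saved under pics/ and viewed, and the job is handed in when it is done.

Besides the shell and the picture viewer there is one more tool, called after "Call:" as name(argument=value, ...), one argument or row to a line, values as JSON. play_rows: Moves the arm, as the interface text tells. Its arguments: {"type":"object","properties":{"moves":{"type":"array","items":{"type":"number"}}},"required":["moves"]}

```bash
ls; mkdir -p pics
python3 - <<'E'
from plant import bot
import cv2
o=bot.get_obs()
for k,v in o.items(): print(k,v)
for n in("scene","top","wrist"):
    c=bot.capture(n); cv2.imwrite(f"pics/{n}0.png",c["color"][:,:,::-1])
    print(n,{k:v for k,v in c.items() if k!="color"})
E
```

```text
pics
time 0.0
joint_positions [ 1.15101185e+00  3.42719597e-01  1.52500686e+00  1.76691176e-05
  1.27539731e+00 -1.45987848e-01]
dq [-0.00080381  0.00042474 -0.0015088  -0.00046495  0.00285856  0.00100954]
tau [-3.27432990e-04 -4.31254399e+01 -2.44220710e+01  7.16917310e-02
  5.59974660e-02 -1.02032270e-04]
tool_pos [141.76982752 505.1135495  248.05010375]
tcp_rot [-3.14008028e+00 -2.39447521e-04  2.86779069e+00]
contact_force [ 0.25977569  0.32307482 -0.32902107]
moment [-0.04715183 -0.00279811  0.03661203]
grip_width 91.93112919842422
scene {'fx': 449.2261689921139, 'fy': 449.2261689921139, 'cx': 274.01050003954805, 'cy': 216.19256265191908, 'world_to_cam': array([[ 8.72452443e-01,  4.88156966e-01,  2.30111213e-02,
        -4.99440431e+02],
       [ 3.06261334e-01, -5.09455032e-01, -8.04151457e-01,
        -5.58528063e+01],
       [-3.80829004e-01,  7.08631320e-01, -5.93978891e-01,
         1.23919523e+03],
       [ 0.00000000e+00,  0.00000000e+00,  0.00000000e+00,
         1.00000000e+00]])}
top {'fx': 411.2669809894374, 'fy': 411.2669809894374, 'cx': 283.4193620453622, 'cy': 202.51908681305216, 'world_to_cam': array([[ 2.85276018e-02, -9.99546134e-01,  9.67994653e-03,
         5.02661447e+01],
       [-9.79776158e-01, -2.98794340e-02, -1.97853227e-01,
         5.32019532e+02],
       [ 1.98052660e-01, -3.83990275e-03, -9.80183860e-01,
         9.29786127e+02],
       [ 0.00000000e+00,  0.00000000e+00,  0.00000000e+00,
         1.00000000e+00]])}
wrist {'fx': 347.5276074257771, 'fy': 347.5276074257771, 'cx': 278.3314100350794, 'cy': 215.8793718168492, 'T_tool_cam': array([[ 8.04060946e-04, -9.63250208e-01, -2.68604525e-01,
         7.18016941e+01],
       [ 9.99999671e-01,  8.04491121e-04,  1.08465938e-04,
         4.67842396e-01],
       [ 1.11610118e-04, -2.68604523e-01,  9.63250537e-01,
        -1.36541664e+02],
       [ 0.00000000e+00,  0.00000000e+00,  0.00000000e+00,
         1.00000000e+00]])}
```

View pics/scene0.png

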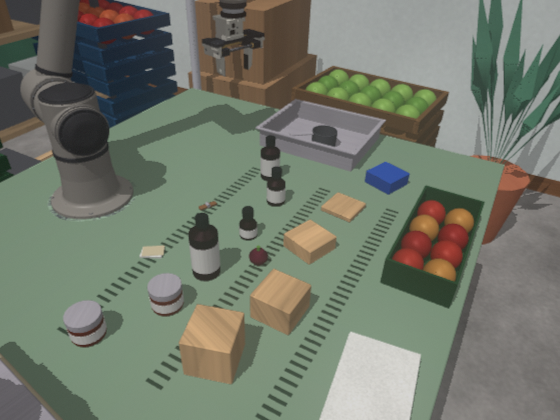

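View pics/top0.png

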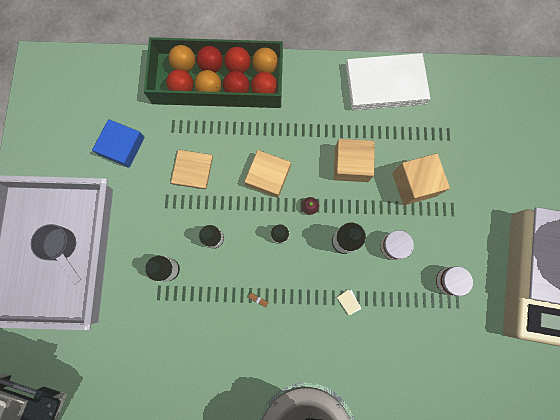

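View pics/wrist0.png

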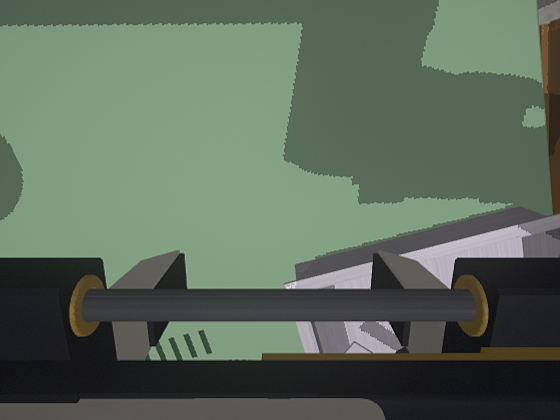

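Run:
```python
import cv2
t=cv2.imread("pics/top0.png"); s=cv2.imread("pics/scene0.png")
cv2.imwrite("pics/t1.png",cv2.resize(t[130:300,135:395],None,fx=3,fy=3,interpolation=cv2.INTER_CUBIC))
cv2.imwrite("pics/s1.png",cv2.resize(s[130:300,170:370],None,fx=3.5,fy=3.5,interpolation=cv2.INTER_CUBIC))
```

```text
(no output)
```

View pics/t1.png

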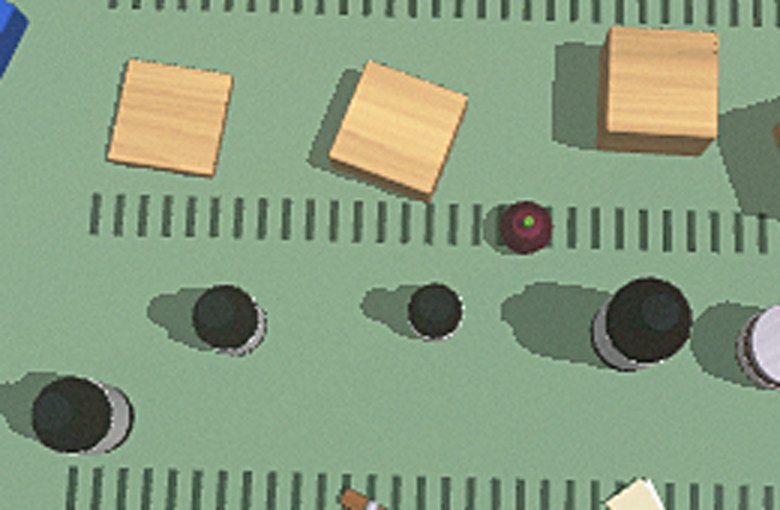

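View pics/s1.png

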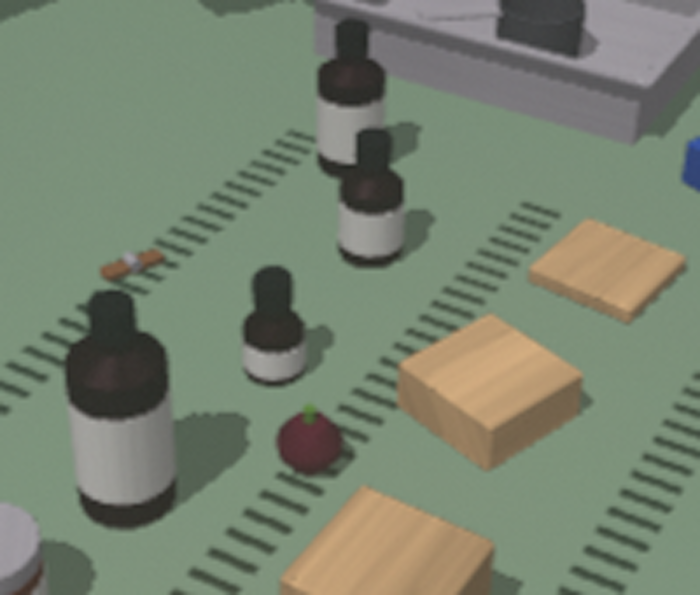

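The top view shows four dark bottles. From the sizes in both crops:
- **A (tallest):** (349,237)
- **B:** (161,268). It looks larger than the one at (211,236).
- **C:** (211,236)
- **D (smallest):** (280,233)

The wooden blocks, low to high, are at (191,169), (268,172), (355,159) and (423,178). The blue block at (118,143), the maroon fruit at (310,205) and the jars at (398,245) and (455,281) are not meant. I'll measure these positions next.

```bash
cat > h.py <<'E'
import numpy as np, cv2
from plant import bot
def ray(c,uv,z):
    T=c["world_to_cam"];R=T[:3,:3];o=-R.T@T[:3,3]
    d=R.T@np.array([(uv[0]-c["cx"])/c["fx"],(uv[1]-c["cy"])/c["fy"],1.])
    return o+d*(z-o[2])/d[2]
def proj(c,p):
    T=c["world_to_cam"];q=(T[:3,:3]@np.atleast_2d(p).T).T+T[:3,3]
    return np.c_[c["fx"]*q[:,0]/q[:,2]+c["cx"],c["fy"]*q[:,1]/q[:,2]+c["cy"]]
def circ(x,y,z,r,n=60):
    a=np.linspace(0,2*np.pi,n);return np.c_[x+r*np.cos(a),y+r*np.sin(a),0*a+z]
E
cat > m1.py <<'E'
from h import *
c=bot.capture("top");im=c["color"];print("cam",ray(c,(0,0),0)*0-c["world_to_cam"][:3,:3].T@c["world_to_cam"][:3,3])
dark=(im.max(2)<62).astype(np.uint8)
seeds=dict(A=(349,237,113,31),B=(161,268,88,28),C=(211,236,63,25),D=(280,233,38,22))
n,l,st,ce=cv2.connectedComponentsWithStats(dark,connectivity=4)
for k,(u,v,z,r) in seeds.items():
    i=l[v,u];m=(l==i).astype(np.uint8)
    ct=max(cv2.findContours(m,cv2.RETR_EXTERNAL,cv2.CHAIN_APPROX_NONE)[0],key=len)
    (cx,cy),rr=cv2.minEnclosingCircle(ct)
    p=ray(c,(cx,cy),z);ex=proj(c,circ(*p[:2],z,r))
    print(k,st[i],"c",round(cx,1),round(cy,1),"r",round(rr,1),"exp r",np.ptp(ex,axis=0)/2,"P",p.round(1))
hsv=cv2.cvtColor(im,cv2.COLOR_RGB2HSV)
print([hsv[v,u] for u,v in((191,169),(268,172),(355,159),(423,178),(365,180))])
for k,(u,v,z) in dict(b1=(191,169,15),b2=(268,172,40),b3=(355,159,65),b4=(423,178,90)).items():
    w=((hsv[:,:,0]>8)&(hsv[:,:,0]<25)&(hsv[:,:,1]>60)&(hsv[:,:,2]>165)).astype(np.uint8)
    w=cv2.morphologyEx(w,cv2.MORPH_CLOSE,np.ones((3,3)));w=cv2.morphologyEx(w,cv2.MORPH_OPEN,np.ones((3,3)))
    n,l,st,ce=cv2.connectedComponentsWithStats(w)
    i=l[v,u];ct=max(cv2.findContours((l==i).astype(np.uint8),cv2.RETR_EXTERNAL,cv2.CHAIN_APPROX_NONE)[0],key=len)
    W=np.array([ray(c,q,z)[:2] for q in ct[:,0]],np.float32)
    r=cv2.minAreaRect(W);print(k,st[i],"rect",np.round(r[0],1),np.round(r[1],1),round(r[2],1))
E
python3 m1.py
```

```text
cam [ 335.67946498   69.71006137 1016.13656255]
A [337 223  29  28 608] c 350.8 236.8 r 14.3 exp r [14.02937502 13.9961636 ] P [445.7 -84.6 113. ]
B [146 256  26  25 468] c 158.4 268.0 r 13.1 exp r [12.64259513 12.73239184] P [366.2 339.7  88. ]
C [     0      0    560    420 229048] c 279.5 209.5 r 349.3 exp r [10.60391898 10.43298184] P [511.2  74.7  63. ]
D [     0      0    560    420 229048] c 279.5 209.5 r 349.3 exp r [9.09277165 8.94631369] P [515.8  74.9  38. ]
[array([ 18, 105, 231], dtype=uint8), array([ 19,  98, 241], dtype=uint8), array([ 18, 104, 230], dtype=uint8), array([ 17, 110, 221], dtype=uint8), array([ 18, 106, 108], dtype=uint8)]
b1 [ 172  150   40   38 1185] rect [618.8 300.1] [88.1 88.4] 82.8
b2 [ 245  151   45   43 1251] rect [609.3 107.3] [89.  88.3] 71.0
b3 [ 337  139   38   37 1275] rect [ 646.4 -105.4] [88.5 88.4] 88.3
b4 [ 403  154   46   44 1370] rect [ 598.3 -264.6] [88.6 88.5] 17.3
```

```bash
sed -i 's/max(2)<62/max(2)<75/' m1.py
cat >> m1.py <<'E'
for n,(u,v) in dict(C=(211,236),D=(280,233)).items(): print(n,im[v,u])
E
python3 m1.py | grep -E "^[A-D]"
```

```text
A [337 223  29  28 629] c 350.7 236.7 r 14.4 exp r [14.02902644 13.99544296] P [445.8 -84.5 113. ]
B [146 256  26  25 529] c 158.3 267.9 r 13.3 exp r [12.64226842 12.73152686] P [366.3 340.   88. ]
C [199 225  22  21 365] c 209.6 235.4 r 11.0 exp r [10.78143523 10.71661054] P [445.2 235.   63. ]
D [271 225  18  18 252] c 279.4 233.1 r 9.0 exp r [9.1975535  9.15364783] P [458.6  73.4  38. ]
C [50 59 48]
D [57 66 55]
```

```bash
cat > ov.py <<'E'
from h import *
import sys
B=dict(A=(445.7,-84.5,155,113,31),B=(366.2,340,130,88,28),C=(445.2,235,105,63,25),D=(458.6,73.4,80,38,22))
K=dict(b1=(618.8,300.1,82.8,15),b2=(609.3,107.3,71,40),b3=(646.4,-105.4,88.3,65),b4=(598.3,-264.6,17.3,90))
for n,box in(("top",(140,130,460,300)),("scene",(140,130,400,390))):
    c=bot.capture(n);s=2.4 if n=="top" else 2.3
    x0,y0,x1,y1=box
    im=cv2.resize(c["color"][y0:y1,x0:x1,::-1],None,fx=s,fy=s,interpolation=cv2.INTER_CUBIC).copy()
    def dr(P,col):
        q=((proj(c,P)-[x0,y0]+.5)*s).round().astype(np.int32);cv2.polylines(im,[q],True,col,1)
    for x,y,h,zs,r in B.values():
        dr(circ(x,y,h,14),(0,255,255));dr(circ(x,y,zs,r),(255,255,0));dr(circ(x,y,0,r),(0,0,255))
    for x,y,a,z in K.values():
        p=cv2.boxPoints(((x,y),(90,90),a));dr(np.c_[p,[z]*4],(255,0,255))
    cv2.imwrite(f"pics/ov_{n}.png",im)
E
python3 ov.py
```

```text
(no output)
```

View pics/ov_top.png

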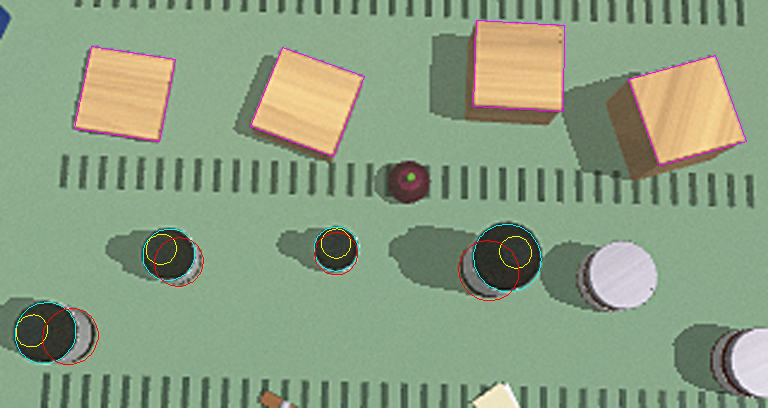

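View pics/ov_scene.png

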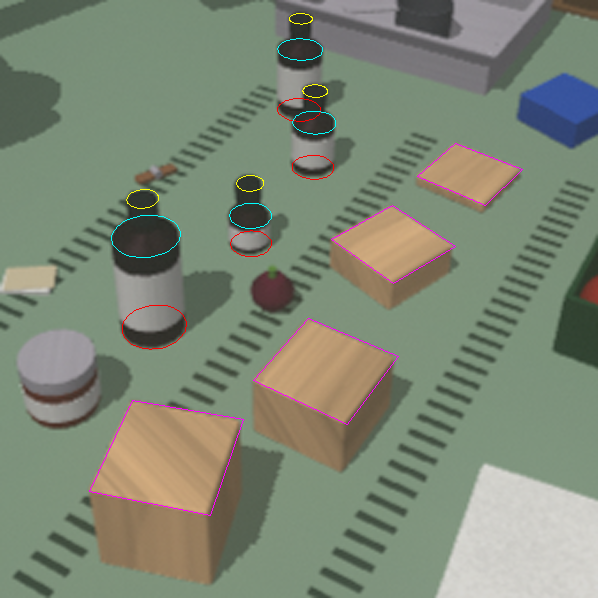

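The overlay of the measured bottles and blocks fits both views, so I trust the positions and the A–D identities. I'll turn to yaw π first, so that the tool axes are −X, +Y and −Z, and rise.

Call:
play_rows(
  moves=[0,0,0,-30,-5,0,0,0,-60,-10,0,0,0,-80,-15.7,0,0,0,-80,-15.7,0,0,0,-80,-15.7],
)

```text
time: 0.77
tool_pos: [142.0, 505.8, 329.6]
tcp_rot: [3.139, 0.001, 3.141]
contact_force: [-0.5, -1.0, -1.3]
grip_width: 92.0
```

Call:
play_rows(
  moves=[0,-148,-295,0,0,0,-148,-295,0,0,0,-148,-295,0,0,0,-148,-295,0,0,0,-148,-295,0,0,0,-148,-295,0,0,0,-148,-295,0,0,0,-148,-295,0,0],
)

```text
time: 1.43
tool_pos: [289.7, 208.2, 327.5]
tcp_rot: [-3.141, -0.002, 3.14]
contact_force: [0.5, 0.6, -0.7]
grip_width: 91.9
```

Call:
play_rows(
  moves=[0,-155,-295,0,0,0,-155,-295,0,0,0,-155,-295,0,0,0,-155,-295,0,0,0,-155,-295,0,0,0,-155,-295,0,0,0,-155,-295,0,0,0,-155,-295,0,0],
)

```text
time: 2.1
tool_pos: [445.0, -86.5, 327.3]
tcp_rot: [3.14, -0.002, 3.139]
contact_force: [1.3, 0.6, 0.4]
grip_width: 91.8
```

```bash
cat > w.py <<'E'
from h import *
import sys
from scipy.spatial.transform import Rotation as Rn
o=[bot.get_obs() for _ in range(1)][0]
print(np.round(o["tool_pos"],1),np.round(o["tcp_rot"],3),np.round(o["contact_force"],1),round(o["grip_width"],1),o["time"])
c=bot.capture("wrist");im=c["color"][:,:,::-1].copy()
T=np.eye(4);T[:3,:3]=Rn.from_euler("xyz",o["tcp_rot"]).as_matrix();T[:3,3]=o["tool_pos"]
c["world_to_cam"]=np.linalg.inv(T@c["T_tool_cam"])
x,y,h,zs,r=map(float,sys.argv[2:7])
for P,col in((circ(x,y,h,14),(0,255,255)),(circ(x,y,zs,r),(255,255,0))):
    cv2.polylines(im,[proj(c,P).round().astype(np.int32)],True,col,1)
cv2.imwrite(f"pics/{sys.argv[1]}.png",im)
E
python3 w.py wA 445.7 -84.5 155 113 31; python3 -c "
from h import *
o=bot.get_obs();print(o['tool_pos'],o['time'])"
```

```text
[445.  -86.5 327.3] [ 3.140e+00 -2.000e-03  3.139e+00] [1.3 0.6 0.4] 91.8 2.1
[448.02807558 -92.36825676 326.50382504] 2.15
```

View pics/wA.png

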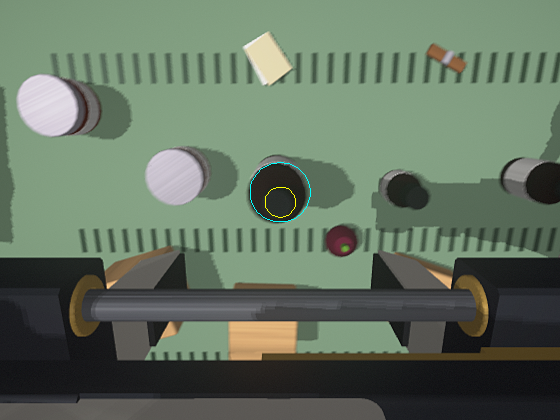

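The wrist view shows bottle A at (281,192), and the projected outline lands right on it. The arm was still settling, so I'll hold and re-read.

Call:
play_rows(
  moves=[0,0,0,0,0,0,0,0,0,0,0,0,0,0,0,0,0,0,0,0],
)

```text
time: 2.48
tool_pos: [444.5, -83.2, 328.5]
tcp_rot: [3.141, -0.001, -3.14]
contact_force: [0.4, 0.2, 0.0]
grip_width: 91.8
```

Call:
play_rows(
  moves=[0,0,0,0,0,0,0,0,0,0],
)

```text
time: 2.65
tool_pos: [444.8, -83.5, 329.0]
tcp_rot: [-3.142, 0.001, -3.14]
contact_force: [-0.3, -0.6, 0.2]
grip_width: 91.6
```

Call:
play_rows(
  moves=[0,-0.8,0,30,0,0,-0.8,0,60,0,0,-0.8,0,90,0,0,-0.8,0,120,0,0,-0.8,0,145,0,0,-0.8,0,165,0,0,-0.8,0,175,0,0,-0.8,0,180,0],
)

```text
time: 3.32
tool_pos: [445.0, -83.7, 147.3]
tcp_rot: [3.141, -0.002, -3.141]
contact_force: [-0.1, -0.9, 0.2]
grip_width: 91.2
```

Call:
play_rows(
  moves=[0,0,0,0,0,0,0,0,0,0,0,0,0,0,0,0,0,0,0,0],
)

```text
time: 3.65
tool_pos: [446.4, -84.6, 149.6]
tcp_rot: [-3.141, 0.002, -3.141]
contact_force: [-0.2, 0.3, 0.6]
grip_width: 91.9
```

Call:
play_rows(
  moves=[80,0,0,0,0,120,0,0,0,0,150,0,0,0,0,150,0,0,0,0,155,0,0,0,0,160,0,0,0,0,165,0,0,0,0,170,0,0,0,0],
)

```text
time: 4.32
tool_pos: [445.9, -84.5, 148.7]
tcp_rot: [3.141, -0.0, -3.141]
contact_force: [0.1, -0.9, -0.4]
grip_width: 42.9
```

Call:
play_rows(
  moves=[174,0,0,0,0,178,0,0,0,0,182,0,0,0,0,186,0,0,0,0,190,0,0,0,0,200,0,0,0,0,230,0,0,0,0,255,0,0,0,0],
)

```text
time: 4.98
tool_pos: [445.9, -84.6, 148.8]
tcp_rot: [-3.141, 0.0, -3.141]
contact_force: [-0.1, -1.9, 2.0]
grip_width: 27.3
```

Call:
play_rows(
  moves=[255,0,0,0,0,255,0,0,0,0,255,0,0,0,0,255,0,0,0,0],
)

```text
time: 5.32
tool_pos: [445.9, -84.5, 148.8]
tcp_rot: [-3.141, 0.0, -3.141]
contact_force: [0.4, -1.5, 1.0]
grip_width: 27.6
```

```bash
python3 w.py wA2 445.7 -84.5 155 113 31
python3 - <<'E'
from h import *
c=bot.capture("scene");cv2.imwrite("pics/sA2.png",cv2.resize(c["color"][100:330,120:400,::-1],None,fx=2.5,fy=2.5))
E
```

```text
[445.9 -84.5 148.8] [-3.141  0.    -3.141] [ 0.4 -1.5  1. ] 27.6 5.3167
```

View pics/sA2.png

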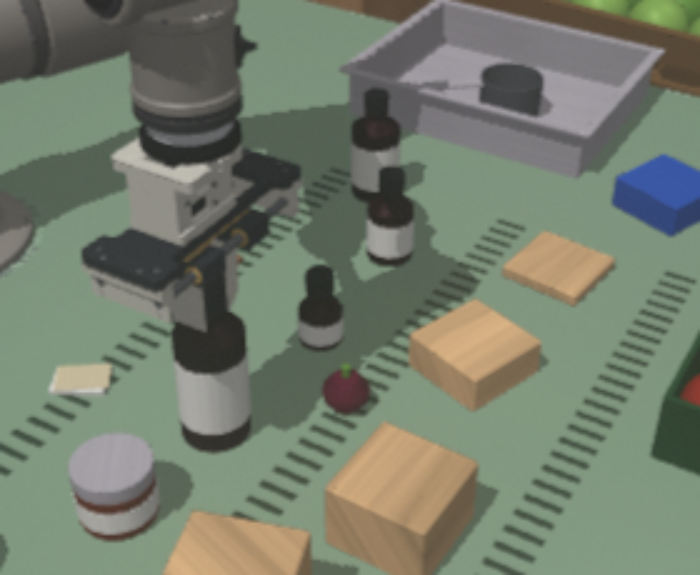

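The jaws stopped at 27.6 mm, which matches the cap. Lifting A gently.

Call:
play_rows(
  moves=[255,0,0,-3,0,255,0,0,-8,0,255,0,0,-18,0,255,0,0,-35,0,255,0,0,-60,0,255,0,0,-90,0,255,0,0,-115,0,255,0,0,-130,0],
)

```text
time: 6.08
tool_pos: [446.1, -84.2, 281.4]
tcp_rot: [-3.141, 0.002, -3.141]
contact_force: [1.6, 0.0, -4.6]
grip_width: 27.1
```

Call:
play_rows(
  moves=[255,-3,7,0,0,255,-9,20,0,0,255,-18,40,0,0,255,-28,62,0,0,255,-38,85,0,0,255,-48,107,0,0,255,-58,129,0,0,255,-68,151,0,0],
)

```text
time: 6.75
tool_pos: [513.3, 68.6, 276.8]
tcp_rot: [3.141, -0.004, -3.141]
contact_force: [0.3, -1.0, -4.7]
grip_width: 27.1
```

Call:
play_rows(
  moves=[255,-10,22,0,0,255,-20,44,0,0,255,-30,66,0,0,255,-40,88,0,0,255,-50,110,0,0,255,-60,132,0,0,255,-70,154,0,0,255,-79,174,0,0],
)

```text
time: 7.42
tool_pos: [592.1, 242.8, 276.2]
tcp_rot: [-3.141, -0.004, -3.141]
contact_force: [0.1, -0.6, -4.0]
grip_width: 27.2
```

Call:
play_rows(
  moves=[255,-8,18,0,0,255,-15,34,0,0,255,-20,47,0,0,255,-24,55,0,0,255,-26,60,0,0,255,-26,60,0,0,255,-26,60,0,0,255,-26,60,0,0],
)

```text
time: 8.08
tool_pos: [618.4, 300.2, 278.2]
tcp_rot: [-3.141, -0.001, 3.141]
contact_force: [0.1, -1.3, -3.9]
grip_width: 27.3
```

Call:
play_rows(
  moves=[255,0,0,0,0,255,0,0,0,0,255,0,0,0,0,255,0,0,0,0],
)

```text
time: 8.42
tool_pos: [618.8, 300.3, 279.0]
tcp_rot: [3.141, 0.0, 3.141]
contact_force: [-0.1, 0.4, -3.5]
grip_width: 27.4
```

Call:
play_rows(
  moves=[255,0,0,15,0,255,0,0,35,0,255,0,0,55,0,255,0,0,75,0,255,0,0,92,0,255,0,0,103,0,255,0,0,108,0,255,0,0,110,0],
)

```text
time: 9.08
tool_pos: [618.7, 300.4, 168.1]
tcp_rot: [-3.141, -0.001, -3.142]
contact_force: [-0.2, -0.6, -3.8]
grip_width: 27.6
```

Call:
play_rows(
  moves=[255,0,0,0.5,0,255,0,0,1,0,255,0,0,1.5,0,255,0,0,2,0,255,0,0,2.5,0,255,0,0,3,0,255,0,0,3,0,255,0,0,3,0],
)

```text
time: 9.75
tool_pos: [618.8, 300.6, 165.7]
tcp_rot: [3.141, -0.0, -3.141]
contact_force: [1.1, 0.5, -4.3]
grip_width: 27.2
```

```bash
cat > v.py <<'E'
from h import *
import sys
n,x0,y0,x1,y1=sys.argv[1:6];x0,y0,x1,y1=map(int,(x0,y0,x1,y1))
o=bot.get_obs();print(np.round(o["tool_pos"],1),np.round(o["contact_force"],1),np.round(o["moment"],2))
c=bot.capture(n);f=min(800/(x1-x0),600/(y1-y0))*.95
cv2.imwrite(f"pics/{sys.argv[6]}.png",cv2.resize(c["color"][y0:y1,x0:x1,::-1],None,fx=f,fy=f,interpolation=cv2.INTER_CUBIC))
E
python3 v.py scene 250 80 430 230 pA1
```

```text
[618.8 300.6 165.7] [ 1.1  0.5 -4.3] [ 0.03 -0.02  0.04]
```

View pics/pA1.png

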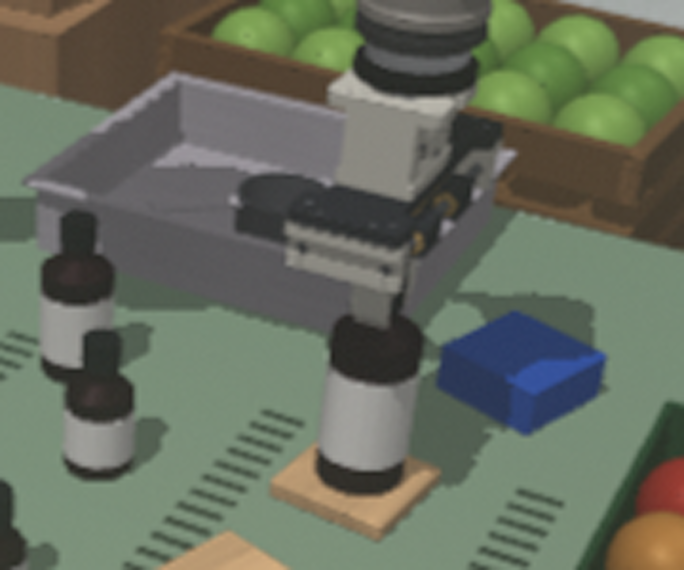

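A looks upright; the apparent lean matches the 8° that perspective gives at this pixel. There is no contact yet, so I'll lower by small steps.

Call:
play_rows(
  moves=[255,0,0,0.3,0,255,0,0,0.6,0,255,0,0,0.9,0,255,0,0,1.2,0,255,0,0,1.2,0,255,0,0,1.2,0],
)

```text
time: 10.3
tool_pos: [618.8, 300.6, 164.5]
tcp_rot: [3.142, -0.0, -3.141]
contact_force: [-0.7, -0.3, -3.6]
grip_width: 27.2
```

Call:
play_rows(
  moves=[255,0,0,0.2,0,255,0,0,0.4,0,255,0,0,0.6,0,255,0,0,0.8,0,255,0,0,0.8,0,255,0,0,0.8,0],
)

```text
time: 10.8
tool_pos: [618.8, 300.6, 163.8]
tcp_rot: [3.141, 0.0, -3.141]
contact_force: [0.4, -0.4, -3.1]
grip_width: 27.6
```

Call:
play_rows(
  moves=[255,0,0,0.2,0,255,0,0,0.4,0,255,0,0,0.4,0,255,0,0,0.4,0],
)

```text
time: 11.13
tool_pos: [618.9, 300.6, 163.8]
tcp_rot: [3.141, 0.001, -3.141]
contact_force: [-0.4, -0.3, -0.7]
grip_width: 27.4
```

Call:
play_rows(
  moves=[255,0,0,0.2,0,255,0,0,0.4,0,255,0,0,0.4,0,255,0,0,0.4,0],
)

```text
time: 11.47
tool_pos: [619.1, 300.6, 163.7]
tcp_rot: [3.141, 0.001, -3.141]
contact_force: [-1.2, -1.3, 3.7]
grip_width: 27.6
```

The force went from −4 to +3.7 N, so A is seated. I'll release slowly.

Call:
play_rows(
  moves=[255,0,0,-0.4,0,240,0,0,-0.4,0,200,0,0,-0.4,0,180,0,0,-0.4,0,174,0,0,-0.4,0,168,0,0,-0.4,0,160,0,0,-0.4,0,150,0,0,-0.4,0],
)

```text
time: 12.13
tool_pos: [618.5, 300.7, 162.7]
tcp_rot: [3.142, -0.001, -3.141]
contact_force: [-0.7, -0.6, -0.0]
grip_width: 36.4
```

Call:
play_rows(
  moves=[130,0,0,0,0,100,0,0,0,0,50,0,0,0,0,0,0,0,0,0,0,0,0,0,0,0,0,0,0,0,0,0,0,0,0,0,0,0,0,0],
)

```text
time: 12.8
tool_pos: [618.8, 300.6, 163.4]
tcp_rot: [3.141, 0.0, -3.141]
contact_force: [-0.1, -0.2, -0.2]
grip_width: 86.4
```

Call:
play_rows(
  moves=[0,0,0,-5,0,0,0,0,-15,0,0,0,0,-35,0,0,0,0,-65,0,0,0,0,-100,0,0,0,0,-120,0,0,0,0,-120,0,0,0,0,-120,0],
)

```text
time: 13.47
tool_pos: [619.2, 300.8, 285.8]
tcp_rot: [3.14, 0.004, -3.141]
contact_force: [-0.5, -0.3, -0.2]
grip_width: 91.7
```

```bash
python3 v.py scene 250 80 430 230 pA2
```

```text
[619.2 300.8 285.8] [-0.5 -0.3 -0.2] [-0.01 -0.01  0.02]
```

View pics/pA2.png

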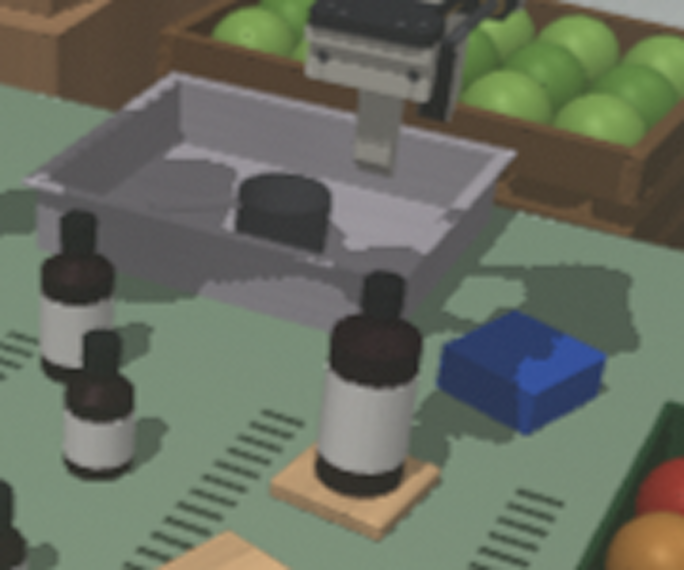

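A stands centred and upright on block 1. Now for B.

Call:
play_rows(
  moves=[0,35,5,0,0,0,70,11,0,0,0,110,17,0,0,0,150,24,0,0,0,190,30,0,0,0,225,35,0,0,0,245,38,0,0,0,252.5,39.5,0,0],
)

```text
time: 14.18
tool_pos: [362.7, 339.9, 282.5]
tcp_rot: [-3.14, -0.003, -3.139]
contact_force: [0.5, 0.1, -0.6]
grip_width: 91.7
```

Call:
play_rows(
  moves=[0,0,0,0,0,0,0,0,0,0,0,0,0,0,0,0,0,0,0,0,0,0,0,0,0],
)

```text
time: 14.6
tool_pos: [367.3, 339.7, 282.8]
tcp_rot: [-3.141, -0.0, 3.14]
contact_force: [-1.0, -0.1, -0.6]
grip_width: 92.1
```

```bash
python3 w.py wB 366.2 340 130 88 28
```

```text
[367.3 339.7 282.8] [-3.141 -0.     3.14 ] [-1.  -0.1 -0.6] 92.1 14.6
```

View pics/wB.png

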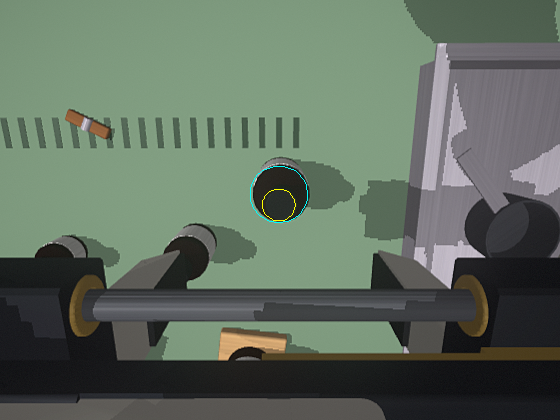

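Call:
play_rows(
  moves=[0,0,0,30,0,0,0,0,60,0,0,0,0,90,0,0,0,0,115,0,0,0,0,135,0,0,0,0,150,0,0,0,0,157,0,0,0,0,159.6,0],
)

```text
time: 15.32
tool_pos: [366.2, 339.6, 122.5]
tcp_rot: [-3.14, -0.002, 3.141]
contact_force: [-0.3, 0.8, 0.4]
grip_width: 91.6
```

Call:
play_rows(
  moves=[80,0,0,0,0,120,0,0,0,0,150,0,0,0,0,150,0,0,0,0,155,0,0,0,0,160,0,0,0,0,165,0,0,0,0,170,0,0,0,0],
)

```text
time: 15.98
tool_pos: [366.3, 340.0, 123.9]
tcp_rot: [3.141, 0.0, -3.141]
contact_force: [0.5, 0.3, 0.3]
grip_width: 43.1
```

Call:
play_rows(
  moves=[174,0,0,0,0,178,0,0,0,0,182,0,0,0,0,186,0,0,0,0,190,0,0,0,0,200,0,0,0,0,230,0,0,0,0,255,0,0,0,0],
)

```text
time: 16.65
tool_pos: [366.4, 340.3, 123.8]
tcp_rot: [3.141, 0.0, -3.141]
contact_force: [-0.0, 2.3, 0.2]
grip_width: 27.4
```

Call:
play_rows(
  moves=[255,0,0,0,0,255,0,0,0,0,255,0,0,0,0,255,0,0,0,0],
)

```text
time: 16.98
tool_pos: [366.4, 340.1, 123.8]
tcp_rot: [3.141, 0.0, -3.141]
contact_force: [0.1, 3.4, 1.4]
grip_width: 27.4
```

Call:
play_rows(
  moves=[255,0,0,-3,0,255,0,0,-8,0,255,0,0,-18,0,255,0,0,-35,0,255,0,0,-60,0,255,0,0,-90,0,255,0,0,-115,0,255,0,0,-130,0],
)

```text
time: 17.65
tool_pos: [366.7, 340.1, 257.3]
tcp_rot: [3.14, 0.003, -3.141]
contact_force: [1.0, -0.3, -3.6]
grip_width: 27.2
```

Call:
play_rows(
  moves=[255,-5,-5,0,0,255,-15,-15,0,0,255,-30,-29,0,0,255,-46,-44,0,0,255,-62,-59,0,0,255,-78,-75,0,0,255,-94,-90,0,0,255,-110,-105,0,0],
)

```text
time: 18.32
tool_pos: [476.5, 233.3, 252.5]
tcp_rot: [-3.14, -0.002, 3.142]
contact_force: [0.3, 0.4, -3.1]
grip_width: 27.1
```

Call:
play_rows(
  moves=[255,-16,-15,0,0,255,-32,-30,0,0,255,-48,-46,0,0,255,-64,-62,0,0,255,-80,-77,0,0,255,-95,-91,0,0,255,-108,-104,0,0,255,-119,-114,0,0],
)

```text
time: 18.98
tool_pos: [595.6, 118.9, 252.0]
tcp_rot: [-3.141, -0.003, 3.141]
contact_force: [-0.5, 0.0, -4.0]
grip_width: 27.1
```

Call:
play_rows(
  moves=[255,-7,-7,0,0,255,-12,-11.5,0,0,255,-14.1,-13.7,0,0,255,-14.1,-13.7,0,0,255,-14.1,-13.7,0,0,255,-14.1,-13.7,0,0,255,-14.1,-13.7,0,0,255,-14.1,-13.7,0,0],
)

```text
time: 19.65
tool_pos: [609.1, 107.9, 253.9]
tcp_rot: [3.141, 0.0, -3.141]
contact_force: [0.5, -0.5, -2.9]
grip_width: 27.2
```

```bash
python3 v.py scene 190 80 430 300 pB1
```

```text
[609.1 107.9 253.9] [ 0.5 -0.5 -2.9] [0.02 0.02 0.03]
```

View pics/pB1.png

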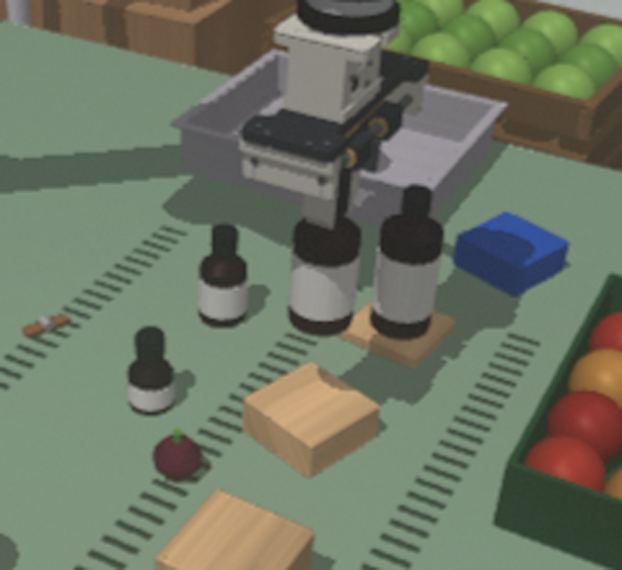

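B hangs upright above block 2. Its foot should touch after about 90 mm of descent.

Call:
play_rows(
  moves=[255,0,0,12,0,255,0,0,28,0,255,0,0,45,0,255,0,0,60,0,255,0,0,72,0,255,0,0,81,0,255,0,0,85,0,255,0,0,86,0],
)

```text
time: 20.37
tool_pos: [609.2, 107.5, 167.1]
tcp_rot: [3.142, -0.001, -3.141]
contact_force: [-0.2, -0.3, -3.0]
grip_width: 27.4
```

Call:
play_rows(
  moves=[255,0,0,0.5,0,255,0,0,1,0,255,0,0,1.5,0,255,0,0,2,0,255,0,0,2.5,0,255,0,0,3,0,255,0,0,3,0,255,0,0,3,0],
)

```text
time: 21.03
tool_pos: [609.4, 107.4, 164.7]
tcp_rot: [3.141, -0.0, -3.141]
contact_force: [-0.9, -0.2, -4.0]
grip_width: 27.3
```

Call:
play_rows(
  moves=[255,0,0,0.2,0,255,0,0,0.4,0,255,0,0,0.6,0,255,0,0,0.8,0,255,0,0,0.8,0,255,0,0,0.8,0],
)

```text
time: 21.53
tool_pos: [609.4, 107.4, 163.9]
tcp_rot: [3.142, -0.0, -3.141]
contact_force: [0.3, -0.2, -3.3]
grip_width: 27.4
```

Call:
play_rows(
  moves=[255,0,0,0.2,0,255,0,0,0.4,0,255,0,0,0.4,0,255,0,0,0.4,0],
)

```text
time: 21.87
tool_pos: [609.5, 107.4, 163.8]
tcp_rot: [3.141, 0.001, -3.141]
contact_force: [-0.6, -0.1, -2.5]
grip_width: 27.2
```

Call:
play_rows(
  moves=[255,0,0,0.2,0,255,0,0,0.4,0,255,0,0,0.4,0,255,0,0,0.4,0],
)

```text
time: 22.2
tool_pos: [609.7, 107.5, 163.7]
tcp_rot: [3.141, 0.001, -3.141]
contact_force: [-0.1, -0.1, 2.7]
grip_width: 27.1
```

Contact, so B is seated. Releasing.

Call:
play_rows(
  moves=[255,0,0,-0.4,0,240,0,0,-0.4,0,200,0,0,-0.4,0,180,0,0,-0.4,0,174,0,0,-0.4,0,168,0,0,-0.4,0,160,0,0,-0.4,0,150,0,0,-0.4,0],
)

```text
time: 22.87
tool_pos: [609.3, 107.3, 163.2]
tcp_rot: [-3.142, -0.0, -3.141]
contact_force: [0.9, 0.6, 0.1]
grip_width: 36.3
```

Call:
play_rows(
  moves=[130,0,0,0,0,100,0,0,0,0,50,0,0,0,0,0,0,0,0,0,0,0,0,0,0,0,0,0,0,0,0,0,0,0,0,0,0,0,0,0],
)

```text
time: 23.53
tool_pos: [609.4, 107.4, 163.5]
tcp_rot: [3.142, -0.0, -3.141]
contact_force: [-0.0, 0.1, -1.2]
grip_width: 86.4
```

Call:
play_rows(
  moves=[0,0,0,-5,0,0,0,0,-15,0,0,0,0,-35,0,0,0,0,-65,0,0,0,0,-100,0,0,0,0,-120,0,0,0,0,-120,0,0,0,0,-120,0],
)

```text
time: 24.2
tool_pos: [609.9, 107.4, 285.7]
tcp_rot: [3.141, 0.004, -3.141]
contact_force: [-0.2, -0.6, -0.4]
grip_width: 91.8
```

```bash
python3 v.py scene 190 80 430 300 pB2
```

```text
[609.9 107.4 285.7] [-0.2 -0.6 -0.4] [ 0.03  0.   -0.04]
```

View pics/pB2.png

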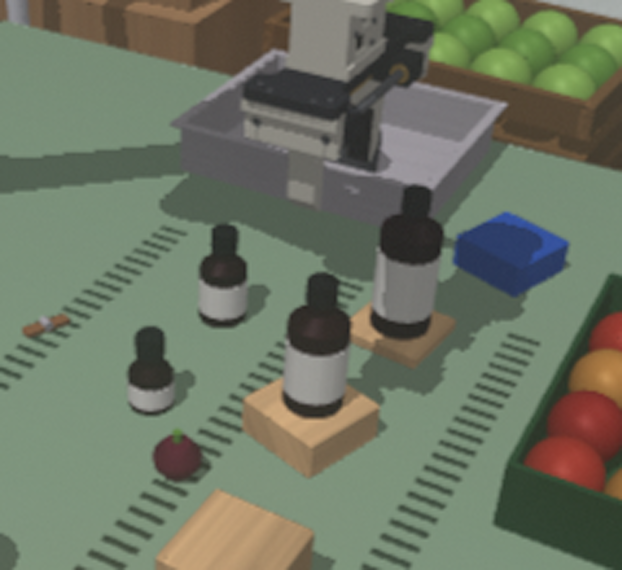

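B stands centred and upright. Now C.

Call:
play_rows(
  moves=[0,20,16,0,0,0,45,35,0,0,0,75,58,0,0,0,105,82,0,0,0,132,103,0,0,0,152,118,0,0,0,164.1,127.7,0,0,0,164.1,127.7,0,0],
)

```text
time: 24.92
tool_pos: [442.3, 236.5, 282.6]
tcp_rot: [-3.141, -0.003, -3.138]
contact_force: [0.3, 0.9, 0.1]
grip_width: 91.8
```

Call:
play_rows(
  moves=[0,0,0,0,0,0,0,0,0,0,0,0,0,0,0,0,0,0,0,0,0,0,0,0,0],
)

```text
time: 25.33
tool_pos: [445.8, 234.5, 283.2]
tcp_rot: [-3.141, -0.0, 3.141]
contact_force: [0.3, -0.1, 0.2]
grip_width: 91.5
```

```bash
python3 w.py wC 445.2 235 105 63 25
```

```text
[445.8 234.5 283.2] [-3.141 -0.     3.141] [ 0.3 -0.1  0.2] 91.5 25.3333
```

View pics/wC.png

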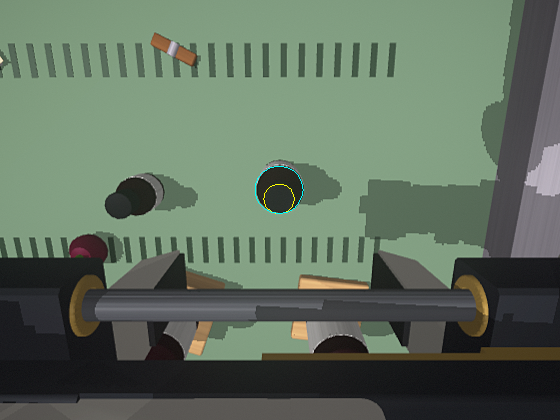

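The overlay fits C at (279,190). Descending and gripping.

Call:
play_rows(
  moves=[0,0,0,30,0,0,0,0,65,0,0,0,0,100,0,0,0,0,130,0,0,0,0,155,0,0,0,0,173,0,0,0,0,182,0,0,0,0,184.8,0],
)

```text
time: 26.05
tool_pos: [444.8, 234.6, 97.3]
tcp_rot: [-3.141, -0.003, 3.141]
contact_force: [0.3, -0.4, -0.4]
grip_width: 91.9
```

Call:
play_rows(
  moves=[80,0,0,0,0,120,0,0,0,0,150,0,0,0,0,150,0,0,0,0,155,0,0,0,0,160,0,0,0,0,165,0,0,0,0,170,0,0,0,0],
)

```text
time: 26.72
tool_pos: [445.4, 235.1, 98.9]
tcp_rot: [3.141, 0.0, -3.141]
contact_force: [0.7, -0.5, 0.3]
grip_width: 43.3
```

Call:
play_rows(
  moves=[174,0,0,0,0,178,0,0,0,0,182,0,0,0,0,186,0,0,0,0,190,0,0,0,0,200,0,0,0,0,230,0,0,0,0,255,0,0,0,0],
)

```text
time: 27.38
tool_pos: [445.3, 235.1, 98.7]
tcp_rot: [3.141, -0.0, -3.141]
contact_force: [0.3, 1.3, -0.6]
grip_width: 27.6
```

Call:
play_rows(
  moves=[255,0,0,0,0,255,0,0,0,0,255,0,0,0,0,255,0,0,0,0],
)

```text
time: 27.72
tool_pos: [445.3, 235.0, 98.7]
tcp_rot: [3.142, 0.0, -3.141]
contact_force: [-0.1, 1.8, -0.2]
grip_width: 27.3
```

Call:
play_rows(
  moves=[255,0,0,-3,0,255,0,0,-8,0,255,0,0,-18,0,255,0,0,-38,0,255,0,0,-65,0,255,0,0,-95,0,255,0,0,-125,0,255,0,0,-155,0],
)

```text
time: 28.38
tool_pos: [444.9, 234.8, 256.1]
tcp_rot: [3.142, 0.0, -3.141]
contact_force: [1.0, 0.1, -1.4]
grip_width: 27.2
```

Call:
play_rows(
  moves=[255,0,0,-18,0,255,0,0,-27,0,255,-5,-9,-30,0,255,-14,-24,-30,0,255,-25,-43,-30,0,255,-37,-63,-30,0,255,-49,-83,-30,0,255,-61,-103,-30,0],
)

```text
time: 29.05
tool_pos: [506.3, 130.3, 282.2]
tcp_rot: [-3.141, -0.003, -3.141]
contact_force: [0.8, 0.3, -1.7]
grip_width: 27.2
```

Call:
play_rows(
  moves=[255,-12,-20,0,0,255,-24,-40,0,0,255,-36,-60,0,0,255,-48,-81,0,0,255,-60,-101,0,0,255,-72,-121,0,0,255,-84,-141,0,0,255,-95,-160,0,0],
)

```text
time: 29.72
tool_pos: [601.2, -30.0, 281.8]
tcp_rot: [3.141, -0.003, 3.141]
contact_force: [1.4, 0.5, -2.3]
grip_width: 27.2
```

Call:
play_rows(
  moves=[255,-11,-19,0,0,255,-22,-37,0,0,255,-32,-54,0,0,255,-39,-67,0,0,255,-43.5,-75,0,0,255,-45.2,-77.4,0,0,255,-45.2,-77.4,0,0,255,-45.2,-77.4,0,0],
)

```text
time: 30.38
tool_pos: [646.2, -104.9, 283.2]
tcp_rot: [3.141, -0.001, -3.141]
contact_force: [-0.2, -0.9, -1.1]
grip_width: 27.3
```

Call:
play_rows(
  moves=[255,0,0,0,0,255,0,0,0,0,255,0,0,0,0,255,0,0,0,0],
)

```text
time: 30.72
tool_pos: [646.5, -104.8, 284.0]
tcp_rot: [3.142, 0.0, -3.141]
contact_force: [0.7, -0.4, -1.8]
grip_width: 27.5
```

```bash
python3 v.py scene 150 80 430 360 pC1
```

```text
[ 646.5 -104.8  284. ] [ 0.7 -0.4 -1.8] [ 0.05  0.05 -0.02]
```

View pics/pC1.png

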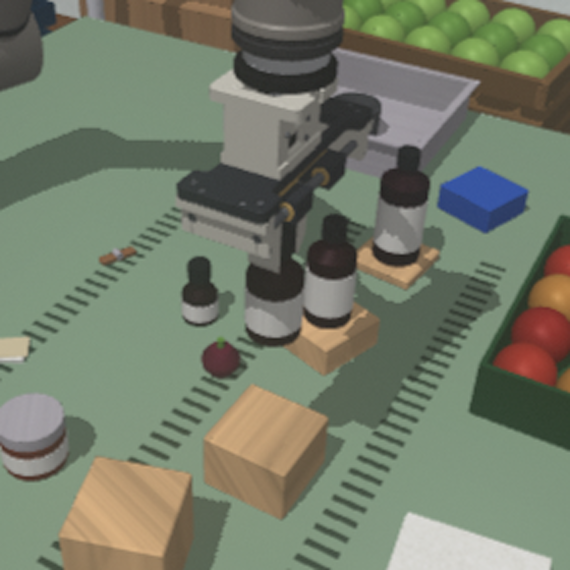

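C hangs upright above block 3. Contact should come at about 120 mm of descent.

Call:
play_rows(
  moves=[255,0,0,12,0,255,0,0,30,0,255,0,0,50,0,255,0,0,70,0,255,0,0,90,0,255,0,0,105,0,255,0,0,113,0,255,0,0,116,0],
)

```text
time: 31.43
tool_pos: [646.0, -105.1, 166.2]
tcp_rot: [3.141, -0.002, -3.141]
contact_force: [-1.2, -0.3, -1.9]
grip_width: 27.8
```

Call:
play_rows(
  moves=[255,0,0,0.5,0,255,0,0,1,0,255,0,0,1.5,0,255,0,0,2,0,255,0,0,2.5,0,255,0,0,3,0,255,0,0,3,0,255,0,0,3,0],
)

```text
time: 32.1
tool_pos: [646.6, -105.3, 164.8]
tcp_rot: [3.142, 0.0, -3.141]
contact_force: [0.7, 1.0, -1.9]
grip_width: 26.9
```

Call:
play_rows(
  moves=[255,0,0,0.2,0,255,0,0,0.4,0,255,0,0,0.6,0,255,0,0,0.8,0,255,0,0,0.8,0,255,0,0,0.8,0],
)

```text
time: 32.6
tool_pos: [646.6, -105.3, 163.9]
tcp_rot: [3.141, 0.0, -3.141]
contact_force: [0.1, 0.4, -0.9]
grip_width: 27.3
```

Call:
play_rows(
  moves=[255,0,0,0.2,0,255,0,0,0.4,0,255,0,0,0.4,0,255,0,0,0.4,0],
)

```text
time: 32.93
tool_pos: [646.7, -105.3, 163.7]
tcp_rot: [-3.142, 0.0, -3.141]
contact_force: [-0.5, 1.1, -0.1]
grip_width: 27.4
```

Call:
play_rows(
  moves=[255,0,0,0.2,0,255,0,0,0.4,0,255,0,0,0.4,0,255,0,0,0.4,0],
)

```text
time: 33.27
tool_pos: [646.8, -105.3, 163.7]
tcp_rot: [-3.141, 0.001, -3.141]
contact_force: [0.0, 0.5, 3.8]
grip_width: 27.3
```

Seated. Releasing C.

Call:
play_rows(
  moves=[255,0,0,-0.4,0,240,0,0,-0.4,0,200,0,0,-0.4,0,180,0,0,-0.4,0,174,0,0,-0.4,0,168,0,0,-0.4,0,160,0,0,-0.4,0,150,0,0,-0.4,0],
)

```text
time: 33.93
tool_pos: [646.4, -105.4, 163.0]
tcp_rot: [3.141, -0.001, -3.141]
contact_force: [0.8, 0.1, 0.0]
grip_width: 36.3
```

Call:
play_rows(
  moves=[130,0,0,0,0,100,0,0,0,0,50,0,0,0,0,0,0,0,0,0,0,0,0,0,0,0,0,0,0,0,0,0,0,0,0,0,0,0,0,0],
)

```text
time: 34.6
tool_pos: [646.6, -105.3, 163.5]
tcp_rot: [3.142, 0.0, -3.141]
contact_force: [-0.2, -0.2, -0.2]
grip_width: 86.7
```

Call:
play_rows(
  moves=[0,0,0,-5,0,0,0,0,-15,0,0,0,0,-35,0,0,0,0,-65,0,0,0,0,-100,0,0,0,0,-120,0,0,0,0,-120,0,0,0,0,-120,0],
)

```text
time: 35.27
tool_pos: [647.0, -105.4, 285.9]
tcp_rot: [-3.141, 0.004, -3.141]
contact_force: [-0.4, -0.1, -0.4]
grip_width: 91.9
```

```bash
python3 v.py scene 150 80 430 360 pC2
```

```text
[ 647.  -105.4  285.9] [-0.4 -0.1 -0.4] [0.   0.02 0.04]
```

View pics/pC2.png

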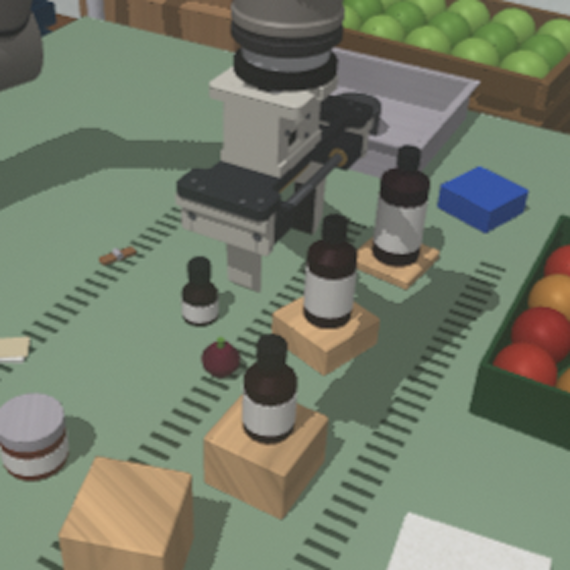

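C stands centred. Now D.

Call:
play_rows(
  moves=[0,20,19,0,0,0,46,44,0,0,0,74,70,0,0,0,102,97,0,0,0,130,124,0,0,0,156,148,0,0,0,176,168,0,0,0,187.8,178.8,0,0],
)

```text
time: 35.98
tool_pos: [455.8, 75.2, 282.5]
tcp_rot: [3.141, -0.003, -3.14]
contact_force: [-0.7, -0.0, 0.3]
grip_width: 92.0
```

Call:
play_rows(
  moves=[0,0,0,0,0,0,0,0,0,0,0,0,0,0,0,0,0,0,0,0,0,0,0,0,0],
)

```text
time: 36.4
tool_pos: [459.5, 72.6, 283.1]
tcp_rot: [-3.142, -0.001, 3.141]
contact_force: [0.6, -0.3, 0.1]
grip_width: 91.8
```

```bash
python3 w.py wD 458.6 73.4 80 38 22
```

```text
[459.5  72.6 283.1] [-3.142e+00 -1.000e-03  3.141e+00] [ 0.6 -0.3  0.1] 91.8 36.4
```

View pics/wD.png

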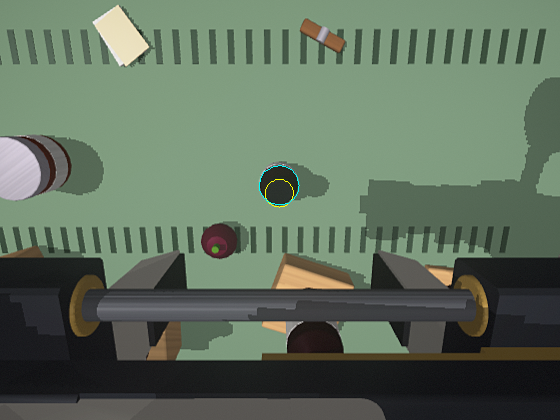

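The overlay fits D at (279,187). Descending and gripping.

Call:
play_rows(
  moves=[0,0,0,35,0,0,0,0,75,0,0,0,0,112,0,0,0,0,147,0,0,0,0,176,0,0,0,0,197,0,0,0,0,207,0,0,0,0,209.8,0],
)

```text
time: 37.12
tool_pos: [457.8, 73.0, 71.5]
tcp_rot: [3.142, -0.004, 3.141]
contact_force: [-0.2, -0.2, 0.3]
grip_width: 91.9
```

Call:
play_rows(
  moves=[80,0,0,0,0,120,0,0,0,0,150,0,0,0,0,150,0,0,0,0,155,0,0,0,0,160,0,0,0,0,165,0,0,0,0,170,0,0,0,0],
)

```text
time: 37.78
tool_pos: [458.8, 73.5, 73.9]
tcp_rot: [3.142, 0.0, -3.141]
contact_force: [-0.6, -0.3, -0.5]
grip_width: 43.0
```

Call:
play_rows(
  moves=[174,0,0,0,0,178,0,0,0,0,182,0,0,0,0,186,0,0,0,0,190,0,0,0,0,200,0,0,0,0,230,0,0,0,0,255,0,0,0,0],
)

```text
time: 38.45
tool_pos: [458.7, 73.4, 73.7]
tcp_rot: [3.142, 0.0, -3.141]
contact_force: [-0.2, -0.5, -0.6]
grip_width: 27.2
```

Call:
play_rows(
  moves=[255,0,0,0,0,255,0,0,0,0,255,0,0,0,0,255,0,0,0,0],
)

```text
time: 38.78
tool_pos: [458.7, 73.5, 73.7]
tcp_rot: [3.142, -0.0, -3.141]
contact_force: [0.1, -0.0, -0.4]
grip_width: 27.0
```

Call:
play_rows(
  moves=[255,0,0,-3,0,255,0,0,-8,0,255,0,0,-18,0,255,0,0,-38,0,255,0,0,-65,0,255,0,0,-95,0,255,0,0,-125,0,255,0,0,-155,0],
)

```text
time: 39.45
tool_pos: [458.3, 73.5, 230.6]
tcp_rot: [3.141, 0.0, -3.141]
contact_force: [1.0, 0.4, -2.9]
grip_width: 27.1
```

Call:
play_rows(
  moves=[255,0,0,-24,0,255,0,0,-40,0,255,-3,-8,-45,0,255,-9,-22,-45,0,255,-17,-42,-45,0,255,-26,-63,-45,0,255,-35,-84,-45,0,255,-44,-106,-45,0],
)

```text
time: 40.12
tool_pos: [502.6, -33.9, 272.9]
tcp_rot: [3.141, -0.002, -3.141]
contact_force: [0.0, 0.1, -0.3]
grip_width: 27.2
```

Call:
play_rows(
  moves=[255,-9,-22,0,0,255,-18,-43,0,0,255,-27,-65,0,0,255,-36,-87,0,0,255,-45,-109,0,0,255,-54,-130,0,0,255,-63,-152,0,0,255,-71,-172,0,0],
)

```text
time: 40.78
tool_pos: [573.6, -206.4, 272.4]
tcp_rot: [3.141, -0.002, 3.141]
contact_force: [-1.3, 0.3, -0.8]
grip_width: 27.3
```

Call:
play_rows(
  moves=[255,-8,-19,0,0,255,-15,-36,0,0,255,-20,-49,0,0,255,-23.5,-57,0,0,255,-24.7,-60,0,0,255,-24.7,-60,0,0,255,-24.7,-60,0,0,255,-24.7,-60,0,0],
)

```text
time: 41.45
tool_pos: [598.4, -263.7, 273.8]
tcp_rot: [3.141, -0.0, -3.141]
contact_force: [-0.3, 0.1, -0.9]
grip_width: 27.6
```

Call:
play_rows(
  moves=[255,0,0,0,0,255,0,0,0,0,255,0,0,0,0,255,0,0,0,0],
)

```text
time: 41.78
tool_pos: [598.5, -264.2, 273.9]
tcp_rot: [3.142, 0.0, -3.141]
contact_force: [-0.3, 0.6, -0.5]
grip_width: 27.0
```

```bash
python3 v.py scene 120 120 400 400 pD1
```

```text
[ 598.5 -264.2  273.9] [-0.3  0.6 -0.5] [ 0.06 -0.02 -0.04]
```

View pics/pD1.png

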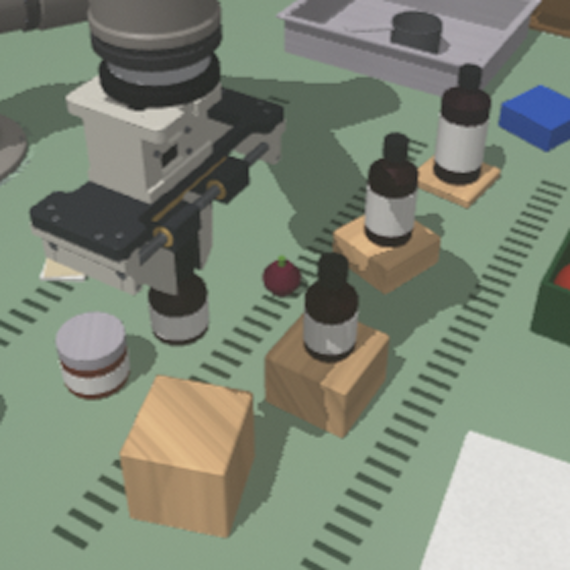

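D hangs upright above block 4. Contact should come at about 110 mm of descent.

Call:
play_rows(
  moves=[255,0,0,12,0,255,0,0,30,0,255,0,0,50,0,255,0,0,70,0,255,0,0,86,0,255,0,0,98,0,255,0,0,104,0,255,0,0,106,0],
)

```text
time: 42.5
tool_pos: [598.1, -264.3, 166.5]
tcp_rot: [3.14, -0.002, -3.141]
contact_force: [0.9, -0.1, -1.5]
grip_width: 27.3
```

Call:
play_rows(
  moves=[255,0,0,0.5,0,255,0,0,1,0,255,0,0,1.5,0,255,0,0,2,0,255,0,0,2.5,0,255,0,0,3,0,255,0,0,3,0,255,0,0,3,0],
)

```text
time: 43.17
tool_pos: [598.5, -264.5, 164.7]
tcp_rot: [3.142, 0.0, -3.141]
contact_force: [-0.5, -0.4, -1.2]
grip_width: 27.1
```

Call:
play_rows(
  moves=[255,0,0,0.2,0,255,0,0,0.4,0,255,0,0,0.6,0,255,0,0,0.8,0,255,0,0,0.8,0,255,0,0,0.8,0],
)

```text
time: 43.67
tool_pos: [598.5, -264.5, 163.9]
tcp_rot: [3.141, -0.0, -3.141]
contact_force: [0.0, 1.0, -1.4]
grip_width: 27.4
```

Call:
play_rows(
  moves=[255,0,0,0.2,0,255,0,0,0.4,0,255,0,0,0.4,0,255,0,0,0.4,0],
)

```text
time: 44.0
tool_pos: [598.6, -264.6, 163.7]
tcp_rot: [-3.141, 0.0, -3.141]
contact_force: [-0.4, -0.8, 0.0]
grip_width: 27.5
```

Call:
play_rows(
  moves=[255,0,0,0.2,0,255,0,0,0.4,0,255,0,0,0.4,0,255,0,0,0.4,0],
)

```text
time: 44.33
tool_pos: [598.7, -264.6, 163.7]
tcp_rot: [-3.141, 0.001, -3.141]
contact_force: [-0.1, 0.4, 4.3]
grip_width: 27.6
```

Seated. I'll release D and then move the arm back out of the cameras' view of the blocks.

Call:
play_rows(
  moves=[255,0,0,-0.4,0,240,0,0,-0.4,0,200,0,0,-0.4,0,180,0,0,-0.4,0,174,0,0,-0.4,0,168,0,0,-0.4,0,160,0,0,-0.4,0,150,0,0,-0.4,0],
)

```text
time: 45.0
tool_pos: [598.3, -264.4, 162.9]
tcp_rot: [3.141, -0.001, -3.141]
contact_force: [-0.8, 0.0, 0.0]
grip_width: 36.0
```

Call:
play_rows(
  moves=[130,0,0,0,0,100,0,0,0,0,50,0,0,0,0,0,0,0,0,0,0,0,0,0,0,0,0,0,0,0,0,0,0,0,0,0,0,0,0,0],
)

```text
time: 45.67
tool_pos: [598.5, -264.5, 163.5]
tcp_rot: [3.142, 0.0, -3.141]
contact_force: [-0.4, 0.1, -0.3]
grip_width: 86.8
```

Call:
play_rows(
  moves=[0,0,0,-5,0,0,0,0,-15,0,0,0,0,-35,0,0,0,0,-65,0,0,0,0,-100,0,0,0,0,-130,0,0,0,0,-145,0,0,0,0,-150,0],
)

```text
time: 46.33
tool_pos: [599.3, -265.0, 318.7]
tcp_rot: [-3.138, 0.007, -3.141]
contact_force: [0.3, 0.6, -0.2]
grip_width: 91.9
```

Call:
play_rows(
  moves=[0,30,15,0,0,0,65,30,0,0,0,100,50,0,0,0,135,70,0,0,0,165,85,0,0,0,185,95,0,0,0,195,100,0,0,0,195,100,0,0],
)

```text
time: 47.0
tool_pos: [401.5, -163.3, 313.7]
tcp_rot: [3.141, -0.0, -3.141]
contact_force: [0.9, -0.1, 0.7]
grip_width: 91.6
```

Call:
play_rows(
  moves=[0,0,0,0,0,0,0,0,0,0,0,0,0,0,0,0,0,0,0,0],
)

```text
time: 47.33
tool_pos: [404.1, -165.0, 313.1]
tcp_rot: [3.141, -0.001, -3.141]
contact_force: [0.2, -0.7, 0.1]
grip_width: 92.0
```

```bash
python3 - <<'E'
import re
s=open("ov.py").read()
s=re.sub(r"B=dict\(.*","B=dict(A=(618.8,300.1,170,128,31),B=(609.3,107.3,170,128,28),C=(646.4,-105.4,170,128,25),D=(598.3,-264.6,170,128,22))",s,count=1)
s=s.replace("circ(x,y,0,r)","circ(x,y,zb,r)").replace("for x,y,h,zs,r in B.values():","for (x,y,h,zs,r),zb in zip(B.values(),(15,40,65,90)):")
s=s.replace("ov_{n}","ovf_{n}").replace("(140,130,460,300)","(70,120,470,310)").replace("s=2.4 if","s=1.95 if")
open("ovf.py","w").write(s)
E
python3 ovf.py
```

```text
(no output)
```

View pics/ovf_top.png

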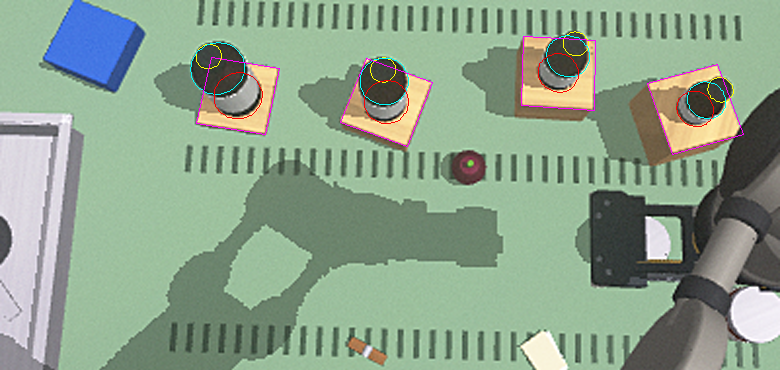

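View pics/ovf_scene.png

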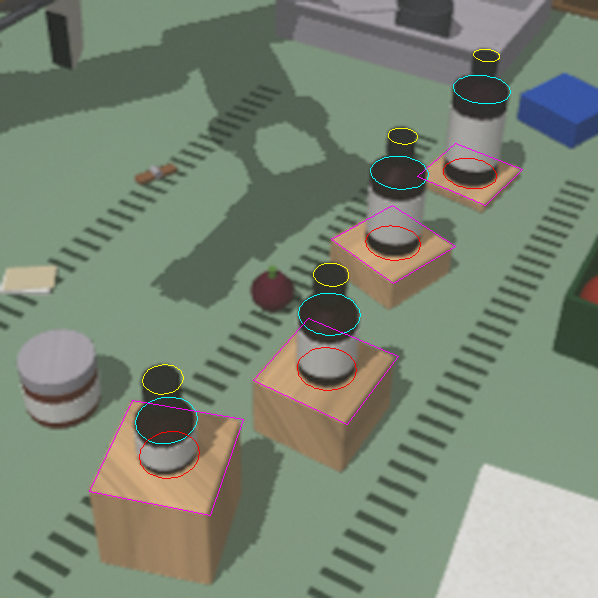

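All four bottles match the outlines projected for their block centres, with caps at 170 mm, in both views. The jar visible in both scene crops, at about (60,375), hasn't moved, and the gripper is clear. Handing in.

```bash
python3 -c "
from plant import bot
print(bot.get_obs()['time']);print(bot.close_job())"
```

```text
47.4333
the job is handed in; nothing more can be done
None
```

All four syrup bottles now stand upright on their own blocks, tallest on the lowest: A on block 1, B on block 2, C on block 3 and D on block 4. I handed the job in at 47.4 s.

- **Method:** I picked each bottle up by its cap, with the jaws stopping at about 27 mm on the 28 mm cap. I lowered each one in small steps until I felt contact, about 3–4 N, before letting go.
- **Final check:** In both the top and scene views, every bottle matched the outline expected at its block's centre, with all caps at 170 mm, to within about a pixel by eye.
- **Jars:** Neither jar was handled. The one visible in both the before and after scene crops had not moved. The other was not clearly in view in the last pictures, but the arm never went near it at its height.
- **Problems:** No check failed or disagreed. The pose read straight after fast moves was briefly a few mm off until the arm settled, so I waited before each grasp.

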